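# Feed the bench press down by one turn of its hand wheel

## Task

Bring the screw press's plate down by one thread: push the hand wheel clockwise (seen from above) through exactly one full turn, so that its upright handle comes back to the spot where it started, and leave it there. Push with the fingertips against the side of the handle all the way round; never take the handle between the fingers or press down on its top, and leave the loose things round the press where they are.

Things in the scene. Friction and masses are not known exactly. Their poses are not given: they have to be found in the camera images.
- press: bench screw press, fixed to the worktop: grey base 120x140x14 mm on 4 mm feet, two upright columns, a grey crosshead (top 143 mm above the worktop) and a horizontal hand wheel on top. Overall height 235 mm. Origin: centre of its underside on the worktop, below the wheel's axis; z up. It stands at different places and yaws.
- wheel_axis (a point): point on the upright axis of the hand wheel, 170 mm above the worktop (about hub top, 172 mm). The dark steel wheel has a rim 125 mm in outer diameter (round bar 15 mm thick, its top 171.5 mm above the worktop) and three spokes; the screw, 6.8 mm in radius, stands up through the hub and its top is at most 189 mm above the worktop.
- crank_handle: upright black round handle on the wheel's rim at the end of one spoke, the only upright piece: 22 mm in diameter, 65 mm tall, its axis 55 mm from the wheel's axis. Origin: centre of its foot, 170 mm above the worktop; z up, so its top is 235 mm above the worktop. It is a sleeve that turns freely about its own upright axis, and cannot come off; its own x and y directions therefore mean nothing.
- wheel (a joint): turning angle of the hand wheel in rad, growing clockwise seen from above; its start differs from run to run (between -1.2 and 1.2). At 0 the handle lies on the press's own -x side. One turn is 6.283. It stops at -2.0 and 9.5. Stiff thread: about 0.15 N m (3 N at the handle), it stays wherever it is left. Each turn lowers the pressing plate 8 mm, which never reaches the tin below in one turn.
- moisture_tin_2: bystander: round aluminium tin, 62 mm in diameter, 34 mm tall, loose; origin at the centre of its underside
- moisture_tin_3: bystander: smaller round aluminium tin, 54 mm in diameter, 30 mm tall, loose; origin at the centre of its underside
- weight_200: bystander: brass weight with a knob, 30 mm in diameter, 42 mm tall, loose; origin at the centre of its underside
- sample_jar_3: bystander: sample jar with a screw cap, 49 mm in diameter, 60 mm tall, loose; origin at the centre of its underside
- lab_timer: bystander: flat white timer 64x64x17 mm, loose; origin at the centre of its underside
- sieve_brush: bystander: brush with a wooden handle, 197 mm long (along its y), 24 mm tall, lying loose; origin under its middle

How it is judged:
On the way, in this order (a step that is already met when the one before it is completed fails the run):
1. the fingers push the handle away from its start (over 60 mm) (distance of crank_handle from where it was at the start of the episode above 0.06 m and contact force between the fingers and crank_handle above 0.3 N), for 0.05 s.
2. the fingers push the handle past the far side of the circle (over 100 mm from its start) (distance of crank_handle from where it was at the start of the episode above 0.1 m and contact force between the fingers and crank_handle above 0.3 N), for 0.05 s.
3. the fingers push the handle on round, back to within 70 mm of its start from the other side (distance of crank_handle from where it was at the start of the episode below 0.07 m and value of joint wheel above 2.6 rad and contact force between the fingers and crank_handle above 0.3 N), for 0.05 s.
At the end, for the whole second after the job is handed in: The wheel has made one clockwise turn and stands still, its handle within 10 mm of where it started (about 10 degrees); the six loose things are within 20 mm of where they stood (distance of crank_handle from where it was at the start of the episode below 0.01 m and value of joint wheel between 4.8 and 7.75 rad and velocity of joint wheel between -0.05 and 0.05 rad/s and not (distance of any of moisture_tin_2, moisture_tin_3, weight_200, sample_jar_3, lab_timer, sieve_brush from where it was at the start of the episode above 0.02 m)); the robot touches nothing.
It fails at once if the handle is taken between the fingers or pressed on its top (the fingers touch it while the grasp point is within 14 mm of its axis) (contact force between the fingers and crank_handle above 0.5 N and horizontal distance between the grasp point and crank_handle below 0.014 m).
It fails at once if the wheel is turned far past one turn (value of joint wheel above 8.2 rad).
It fails at once if a loose thing is pushed, lifted or carried more than 20 mm (distance of any of moisture_tin_2, moisture_tin_3, weight_200, sample_jar_3, lab_timer, sieve_brush from where it was at the start of the episode above 0.02 m).
It also fails if it takes over 48 s, if anything falls off the work surface, if the arm or the gripper's body presses on something with over 40 N, if the wrist force passes 120 N, or if a joint passes its speed limit or range.

## Robot

A 6-joint arm with a two-finger parallel gripper is mounted at the origin on a cart in front of the work surface, level with it; the furniture and walls round the work are solid. World frame = base frame: x ahead of the robot, y to its left, z up, the work surface at z = 0. Lengths are in m, angles in rad, forces in N, time in s.
With the tool pointing down it reaches from about 0.25 to 0.775 m from the base axis. Payload 8.9 kg.
Tool frame: the origin (TCP) lies at the very end of the fingers, on their centre line; the grasp point (between the pads) lies 19 mm behind it; z points along the fingers, y is the direction in which the jaws open and shut (so a half turn about z gives the same grasp; the last joint's range is limited). The gripper opens to 85 mm and grips with 20 to 120 N. Pads are 22 mm wide; open, the fingers measure 114 mm over their backs; the gripper's body (76 mm by 85 mm) begins 54 mm behind the grasp point. The pads swing forward as they close: fully open they stand 13 mm farther back than shut.
Start: joints at [1.175, 0.291, -0.153, 1.127, 0, 1.431], TCP at [0.133, 0.508, 0.231] pointing down, gripper open.
Joint ranges: [-2.52, 2.52], [-0.91, 1.74], [-1.3, 1.37], [-1.96, 2.02], [-1.52, 1.47], [-3.14, 3.14]. Speed limits (rad/s): [2.22, 2.22, 2.79, 3.14, 3.14, 3.14].

## Interface

Orientations are given as a unit quaternion [w, x, y, z].
In Python, from plant import arm gives the robot as it stands. Calls block until the motion is done:
- arm.move_ptp(position, orientation): joint-space move of the TCP to a pose.
- arm.move_linear(position, orientation=None, feed=0.15, threshold=None): straight line of the TCP; orientation=None keeps the orientation; feed is the mean speed in m/s. With threshold (N) it stops when the force on the tool has changed by that much, and returns True; else False.
- arm.move_joints(angles): joint-space move.
- arm.gripper_to(opening, squeeze=None): finger opening in m; squeeze is the grip in N (None keeps the last); returns when the fingers have stopped.
- arm.pause(seconds).
- arm.ik(position, orientation): joint angles nearest the present ones, or None.
- arm.capture(name): name is "side" or "top"; returns a dict with "img" (480x640x3 uint8, red, green, blue), "intrinsics" (3x3 intrinsics, pixels), "k1" (the pictures are not rectified: a ray, as slopes to the right and down, at radius r is drawn at 1 + k1 r^2 times it, then the intrinsics apply), "eye" and "rotation" of the camera in the world. Camera axes: x right, y up, looking along -z (the intrinsics and any distortion apply to the point x, -y, -z); pixel columns grow to the right and rows downward; lengths in m; the calibration is good to about 2 mm. A picture is of the moment at which its call begins. There is no depth.
A pose or a line that the arm cannot do raises arm.IKError and nothing moves.
- arm.finish_job(): hands the job in, once; it reports no verdict.
Trained networks look in a picture, given as the dict that the camera call returned (one of the last four; its "shot" number tells which), for a name from the list of things; names that differ only in an ending like _2 or _b are one class to them, and where a whole thing is asked for, a point or a joint stands for the part that bears it (a point fixed in the world has none). Each returns a list of dicts, best first, with "p" (0 to 1); they miss things now and then, are a little off and sometimes report something else, mostly with a low value. They report only what shows in the picture. A call takes as long as a camera call.
- arm.search_frame(query, picture): "at" ([x, y, z] in m, in world coordinates, good to about 4 mm: the middle of the surface that is visible of it).
- arm.outline_of(query, picture): "pixels" (480x640 bool, what is visible of it).
Readings, each from a call of its own:
- arm.current_clock(): time.
- arm.current_joint_positions(): joint angles.
- arm.current_joint_vel(): joint speeds.
- arm.current_joint_efforts(): joint torques, N m.
- arm.current_tool_pos(): TCP position.
- arm.current_tool_rot(): TCP orientation.
- arm.current_ft_force(): force on the tool from outside, world axes, zero at the start.
- arm.current_wrist_torque(): the same for the moment, N m.
- arm.current_opening(): finger opening in m.
Only numpy, scipy, OpenCV 4.12 (cv2) and the standard library are available. Lean on these libraries where they do the work, as an engineer would, in place of code of your own. Each camera call takes 0.05 s, during which the arm holds its last target.

## Working session

There is one attempt and no reset: what is moved stays moved. The work goes in short steps, each a Python script; the robot and the scene stay as the last script left them, time stands still between calls to the robot, and variables do not carry over. Pictures are saved under pics/ and viewed, and the job is handed in when it is done.

```bash
ls; mkdir -p pics
python3 - <<'E'
from plant import arm
import cv2,numpy as np
print(arm.current_clock(),arm.current_tool_pos(),arm.current_tool_rot(),arm.current_opening())
for n in("side","top"):
    c=arm.capture(n); cv2.imwrite(f"pics/{n}0.png",c["img"][:,:,::-1]); print(n,c["eye"],c["rotation"],c["intrinsics"],c["k1"])
    for q in("crank_handle","press","wheel","wheel_axis"):
        try:
            r=arm.search_frame(q,c); print(q,[(x["at"],x["p"]) for x in r[:3]])
        except Exception as e: print(q,e)
print(arm.current_clock())
E
```

```text
pics
0.0 [0.1331397  0.50736696 0.23072208] [-1.80015531e-04  1.28037811e-01  9.91769054e-01 -6.55533042e-04] 0.08570633227686626
side [ 0.10757795 -0.41817193  0.85545602] [ 0.74986751  0.21686151 -0.17778107 -0.59921923] [[529.0910519    0.         314.0637929 ]
 [  0.         529.0910519  239.24877958]
 [  0.           0.           1.        ]] -0.09157622079880483
crank_handle [([0.4651, -0.3314, 0.2155], 0.68)]
press [([0.4984, -0.3615, 0.1431], 0.79)]
wheel []
wheel_axis [([0.4972, -0.3632, 0.1434], 0.84)]
top [ 0.3961723  -0.32941053  1.05401257] [ 0.7142365   0.06726001 -0.06834824 -0.69330429] [[513.22989464   0.         320.35715377]
 [  0.         513.22989464 244.23249487]
 [  0.           0.           1.        ]] -0.10308669872912038
crank_handle [([0.5145, -0.3553, 0.1733], 0.6), ([0.4728, -0.3282, 0.2323], 0.5)]
press [([0.5128, -0.3599, 0.1485], 0.84)]
wheel [([0.5152, -0.3559, 0.1723], 0.55)]
wheel_axis [([0.5179, -0.363, 0.1441], 0.59)]
0.5
```

View pics/side0.png

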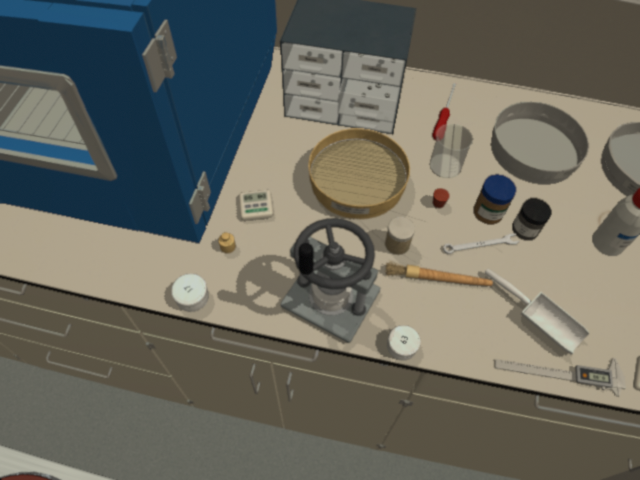

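View pics/top0.png

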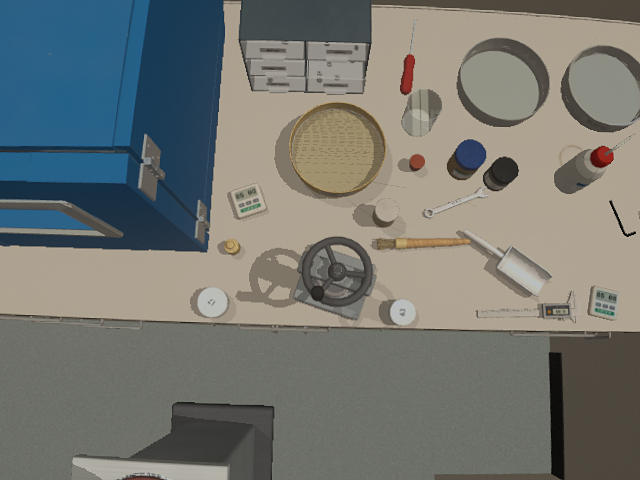

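The side view shows the black handle at about (306,258) on the rim, with the wheel centred near (335,252). In the top view the handle is at about (317,293) and the hub at (337,271), with the blue oven to the left of the press. Next I'll measure these precisely.

```bash
cat > h.py <<'E'
import numpy as np,cv2
from scipy.spatial.transform import Rotation as R
from scipy.optimize import least_squares
def rot(c):
    q=np.asarray(c["rotation"],float)
    return q if q.shape==(3,3) else R.from_quat(q[[1,2,3,0]]).as_matrix()
def ray(c,uv):
    p=cv2.undistortPoints(np.array(uv,float).reshape(-1,1,2),c["intrinsics"],np.array([c["k1"],0,0,0.]),criteria=(3,50,1e-10)).reshape(-1,2) if False else cv2.undistortPoints(np.array(uv,float).reshape(-1,1,2),c["intrinsics"],np.array([c["k1"],0,0,0.])).reshape(-1,2)
    d=np.c_[p[:,0],-p[:,1],-np.ones(len(p))]@rot(c).T
    return d
def atz(c,uv,z):
    d=ray(c,uv);e=np.asarray(c["eye"]);return e+d*((z-e[2])/d[:,2])[:,None]
def proj(c,P):
    p=(np.atleast_2d(P)-np.asarray(c["eye"]))@rot(c); x=np.c_[p[:,0]/-p[:,2],-p[:,1]/-p[:,2]]
    r2=(x**2).sum(1);x=x*(1+c["k1"]*r2)[:,None];K=c["intrinsics"];return x@K[:2,:2].T+K[:2,2]
E
python3 - <<'E'
from plant import arm
from h import *
import pickle
C={n:arm.capture(n) for n in("side","top")}
O={}
for n,c in C.items():
    for q in("crank_handle","wheel_axis"):
        r=arm.outline_of(q,c)
        for k,x in enumerate(r[:3]):
            m=x["pixels"];v,u=np.nonzero(m);print(n,q,x["p"],m.sum(),u.min(),u.max(),v.min(),v.max(),u.mean(),v.mean())
            O[n,q,k]=m
pickle.dump((C,O),open("s0.pkl","wb"))
c=C["top"]; im=c["img"]
print("oven base corner",atz(c,[[208,250],[0,236]],0)); print("edge",atz(c,[[0,318],[400,328]],0))
s=C["side"]; print("oven base corner side",atz(s,[[203,238],[0,192]],0))
print("handle side bottom mid",atz(s,[[306,272]],.17))
crop=im[220:340,250:430][:,:,::-1]; cv2.imwrite("pics/topcrop.png",cv2.resize(crop,None,fx=4,fy=4,interpolation=2))
crop=s["img"][200:340,250:410][:,:,::-1]; cv2.imwrite("pics/sidecrop.png",cv2.resize(crop,None,fx=4,fy=4,interpolation=2))
E
```

```text
side crank_handle 0.67 439 299 313 243 275 306.0660592255125 259.0979498861048
side wheel_axis 0.82 7106 281 379 218 341 331.77132001125807 278.1616943428089
top crank_handle 0.44 171 311 323 286 301 317.03508771929825 293.1169590643275
top wheel_axis 0.9 4766 293 376 237 320 335.360889634914 276.95362987830464
oven base corner [[ 0.58173581 -0.09296957  0.        ]
 [ 0.59834628  0.37353531  0.        ]]
edge [[ 0.42092876  0.3480037   0.        ]
 [ 0.4320711  -0.49547892  0.        ]]
oven base corner side [[ 5.97158696e-01 -9.51333762e-02  0.00000000e+00]
 [ 6.09900666e-01  3.65419742e-01  1.11022302e-16]]
handle side bottom mid [[ 0.47708416 -0.32787307  0.17      ]]
```

View pics/topcrop.png

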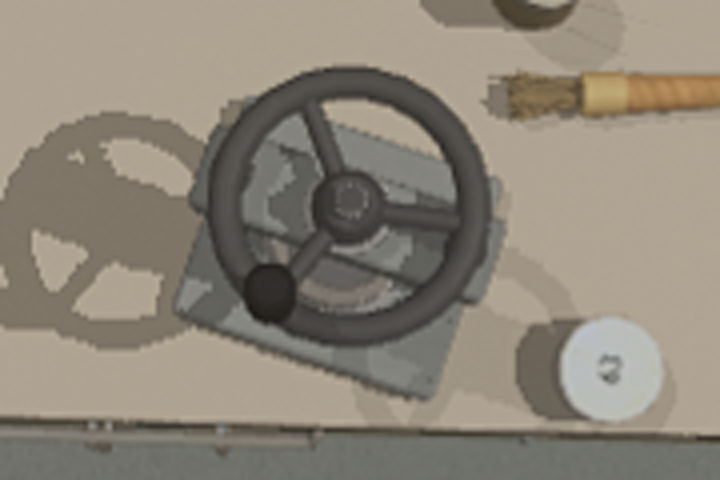

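View pics/sidecrop.png

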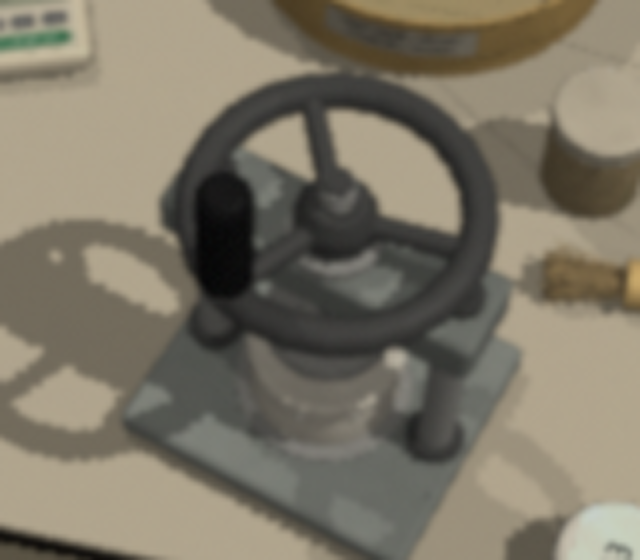

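Both crops confirm the handle at the end of one spoke: top view near (317,293), side view a cylinder spanning u 299–313, v 243–275. I'll fit the wheel axis and handle angle jointly from both views' silhouettes.

```bash
cat >> h.py <<'E'
TH=np.linspace(0,2*np.pi,73)[:-1]; 
def box(uv): return np.r_[uv.min(0),uv.max(0)]
def torus(cx,cy):
    a,b=np.meshgrid(TH,TH[::6]);r=.055+.0075*np.cos(b)
    return np.c_[(cx+r*np.cos(a)).ravel(),(cy+r*np.sin(a)).ravel(),(.164+.0075*np.sin(b)).ravel()]
def cyl(x,y):
    return np.vstack([np.c_[x+.011*np.cos(TH),y+.011*np.sin(TH),np.full(72,z)] for z in(.172,.235)])
E
python3 - <<'E'
from h import *
import pickle
C,O=pickle.load(open("s0.pkl","rb"))
T={"top":[302.2,236.5,372.5,306.5],"side":[294.5,218.3,374.3,288]}
H={n:np.r_[box(np.argwhere(O[n,"crank_handle",0])[:,::-1])]+[-.5,-.5,.5,.5] for n in C}
for views in(["top"],["side"],["top","side"]):
    f=lambda p:np.concatenate([box(proj(C[n],torus(*p)))-T[n] for n in views])
    r=least_squares(f,[.5,-.36]);print(views,"axis",r.x,r.fun.round(1))
    c=r.x
    g=lambda p:np.concatenate([box(proj(C[n],cyl(*p)))-H[n] for n in views])
    s=least_squares(g,[.47,-.33]);d=s.x-c;print("  handle",s.x,s.fun.round(1),"rad",np.hypot(*d),"ang",np.degrees(np.arctan2(d[1],d[0])))
E
```

```text
['top'] axis [ 0.52236406 -0.35939044] [-0.5 -0.4  0.5  0.4]
  handle [ 0.47768447 -0.32523264] [-0.4 -0.4  0.4  0.5] rad 0.056240743377146116 ang 142.6018877083316
['side'] axis [ 0.52442152 -0.36141455] [-1.  -1.   1.   0.7]
  handle [ 0.47892023 -0.32786248] [-0.5 -1.3  0.5  1.3] rad 0.056534145516470784 ang 143.59541355004038
['top', 'side'] axis [ 0.52341523 -0.36056128] [ 0.2 -0.9  1.2 -0.2 -1.7 -0.5  0.3  1.2]
  handle [ 0.4783665  -0.32675318] [ 0.6 -0.8  1.3  0.1 -1.4 -1.1 -0.4  1.5] rad 0.05632384598188549 ang 143.11256750727665
```

Run:
```python
from plant import arm
from h import *
# feasibility survey
import math
def q(yaw): # tool down, x axis heading yaw
    m=np.array([[np.cos(yaw),np.sin(yaw),0],[np.sin(yaw),-np.cos(yaw),0],[0,0,-1]])
    v=R.from_matrix(m).as_quat();return [v[3],*v[:3]]
for yaw in np.arange(0,360,30):
    j=arm.ik([.5,-.36,.2],q(np.radians(yaw)));print(yaw,None if j is None else np.round(j,2))
for p in([.1,.3,.35],[.3,0,.35],[.33,-.1,.3],[.3,-.25,.35],[.2,-.2,.35]):
    j=arm.ik(p,q(0));print(p,None if j is None else np.round(j,2))
```

```text
0 [-0.74  0.48  0.05  1.14  0.    2.4 ]
30 [-0.74  0.48  0.05  1.14  0.    1.88]
60 [-0.74  0.48  0.05  1.14  0.    1.35]
90 [-0.74  0.48  0.05  1.14  0.    0.83]
120 [-0.74  0.48  0.05  1.14  0.    0.3 ]
150 [-0.74  0.48  0.05  1.14  0.   -0.22]
180 [-0.74  0.48  0.05  1.14  0.   -0.74]
210 [-0.74  0.48  0.05  1.14  0.   -1.27]
240 [-0.74  0.48  0.05  1.14  0.   -1.79]
270 [-0.74  0.48  0.05  1.14  0.   -2.31]
300 [-0.74  0.48  0.05  1.14  0.   -2.84]
330 [-0.74  0.48  0.05  1.14  0.    2.92]
[0.1, 0.3, 0.35] [ 1.02 -0.16 -0.34  1.4   0.   -2.13]
[0.3, 0, 0.35] [-0.25 -0.2  -0.36  1.41  0.    2.9 ]
[0.33, -0.1, 0.3] [-0.51 -0.09 -0.41  1.26  0.    2.63]
[0.3, -0.25, 0.35] [-0.88 -0.01 -0.2   1.38  0.    2.26]
[0.2, -0.2, 0.35] [-1.05 -0.23 -0.39  1.41  0.    2.1 ]
```

The two views agree to about 2–3 mm: axis (0.5234, −0.3606), handle at 143°, radius 56 mm against the nominal 55. Before swinging over, I'll identify the dark box near the base.

Run:
```python
from h import *
import pickle
C,O=pickle.load(open("s0.pkl","rb"))
im=C["top"]["img"][360:,40:340][:,:,::-1];cv2.imwrite("pics/basecrop.png",cv2.resize(im,None,fx=2.6,fy=2.6))
for z in(0,.2,.4):print(z,atz(C["top"],[[172,404],[273,407],[273,478],[75,460],[229,460],[145,478]],z).round(3).tolist())
```

```text
0 [[0.266, -0.04, 0.0], [0.268, -0.243, 0.0], [0.131, -0.249, 0.0], [0.143, 0.153, 0.0], [0.162, -0.16, 0.0], [0.118, 0.006, 0.0]]
0.2 [[0.29, -0.095, 0.2], [0.293, -0.26, 0.2], [0.181, -0.264, 0.2], [0.191, 0.062, 0.2], [0.206, -0.193, 0.2], [0.171, -0.058, 0.2]]
0.4 [[0.315, -0.15, 0.4], [0.317, -0.276, 0.4], [0.232, -0.279, 0.4], [0.239, -0.03, 0.4], [0.251, -0.225, 0.4], [0.224, -0.121, 0.4]]
```

View pics/basecrop.png

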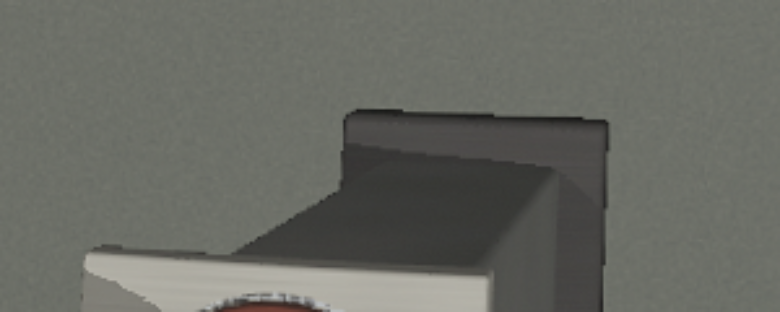

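The dark box is the robot's own pedestal, and its top at z≈0 reaches x≈0.15, so it's out of the way. I'll retract, swing over, and descend behind the handle.

```bash
cat >> h.py <<'E'
A=np.array([.5234,-.3606]); PHI0=np.radians(143.1); YAW=PHI0-np.pi/2; Z=.198
def q(yaw):
    m=np.array([[np.cos(yaw),np.sin(yaw),0],[np.sin(yaw),-np.cos(yaw),0],[0,0,-1]])
    v=R.from_matrix(m).as_quat();return [v[3],*v[:3]]
def boundary(dirang):
    """distance from tool centre to handle axis in world direction dirang: 22x29 rect dilated by 11 mm, tool yaw YAW"""
    a=abs(np.cos(dirang-YAW));b=abs(np.sin(dirang-YAW)); s=np.linspace(.015,.04,2501)
    dx=np.maximum(s*a-.011,0);dy=np.maximum(s*b-.0145,0)
    return s[np.argmax(np.hypot(dx,dy)>=.011)]
def tool(turn,gap=0.):
    phi=PHI0-turn; d=phi-np.pi/2
    h=A+.055*np.array([np.cos(phi),np.sin(phi)])
    return [*(h-(boundary(d)+gap)*np.array([np.cos(d),np.sin(d)])),Z]
def see(arm,tag):
    """handle position from both cameras with the axis fixed"""
    out={}
    for n in("top","side"):
        c=arm.capture(n); cv2.imwrite(f"pics/{n}_{tag}.png",c["img"][:,:,::-1])
        r=arm.outline_of("crank_handle",c); out[n]=(c,r)
    return out
E
python3 - <<'E'
from plant import arm
from h import *
print(arm.ik(tool(0,.025),q(YAW)), tool(0,.025),[round(boundary(YAW+np.radians(d))*1e3,1) for d in(0,30,45,53,60,90)])
# all targets reachable?
print(all(arm.ik(tool(np.radians(t)),q(YAW)) is not None for t in range(0,361,10)))
arm.gripper_to(0.0,20)
print("open",arm.current_opening())
j=list(arm.current_joint_positions())
arm.move_joints([j[0],-.2,-.36,1.41,0,j[5]]);print(arm.current_tool_pos(),arm.current_clock())
arm.move_joints([-.8,-.2,-.36,1.41,0,j[5]]);print(arm.current_tool_pos(),arm.current_clock())
p=tool(0,.025);p[2]=.30
arm.move_ptp(p,q(YAW));print(arm.current_tool_pos(),arm.current_joint_positions(),arm.current_clock())
c=arm.capture("top");cv2.imwrite("pics/top1.png",c["img"][:,:,::-1])
c=arm.capture("side");cv2.imwrite("pics/side1.png",c["img"][:,:,::-1])
E
```

```text
[-0.8063212   0.41520513 -0.05948004  1.09611115  0.          1.40850162] [np.float64(0.45119759319289343), np.float64(-0.3651620665559696), 0.198] [np.float64(22.0), np.float64(25.4), np.float64(28.8), np.float64(29.2), np.float64(28.8), np.float64(25.5)]
True
open -0.000606938372191161
[0.04462564 0.29559824 0.35154145] 2.5833
[ 0.25391403 -0.15627948  0.35174671] 4.9583
[ 0.45091061 -0.36446503  0.30067343] [-8.05855677e-01  3.73632494e-01  1.46687424e-01  1.34364402e+00
  2.33838473e-05  1.40855489e+00] 6.0833
```

View pics/side1.png

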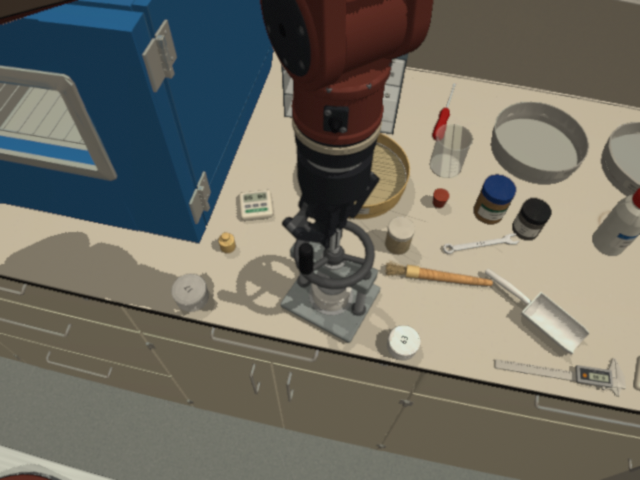

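The side view shows the gripper above the press, in front of the handle (306,257), and everything else where it was. I'll descend and push the first 60 degrees, watching the force.

Run:
```python
from plant import arm
from h import *
arm.move_linear(tool(0,.025),q(YAW),feed=.1)
f0=np.array(arm.current_ft_force());print(arm.current_tool_pos(),f0.round(2))
hit=arm.move_linear(tool(0,-.012),q(YAW),feed=.03,threshold=2.0)
p=np.array(arm.current_tool_pos());print("hit",hit,p,"gap",((np.array(tool(0))-p)[:2]@[np.cos(YAW),np.sin(YAW)]),np.array(arm.current_ft_force())-f0)
for t in range(10,61,10):
    arm.move_linear(tool(np.radians(t)),q(YAW),feed=.06)
    print(t,(np.array(arm.current_ft_force())-f0).round(1),(np.array(arm.current_tool_pos())-tool(np.radians(t))).round(4),arm.current_clock())
for n,(c,r) in see(arm,"60").items():
    if r: 
        v,u=np.nonzero(r[0]["pixels"]);print(n,r[0]["p"],u.min(),u.max(),v.min(),v.max())
    phi=PHI0-np.radians(60);print(n,"expected box",box(proj(c,cyl(*(A+.055*np.array([np.cos(phi),np.sin(phi)]))))).round(1))
```

```text
[ 0.45147726 -0.36549185  0.19866552] [-0.74 -0.3   0.68]
hit True [ 0.46614399 -0.34464647  0.19758755] gap -0.00038012639364927946 [ 1.06530917  0.16711013 -1.0947715 ]
10 [ 0.7 -0.  -0.5] [ 0.0001  0.0004 -0.0001] 8.5
20 [1.  0.9 0.6] [0.0001 0.0003 0.    ] 8.8083
30 [ 1.7  0.7 -0.1] [ 0.0002  0.0003 -0.    ] 9.1
40 [-0.6  0.9  0.1] [0.0002 0.0002 0.    ] 9.3917
50 [ 0.9  0.6 -0.8] [ 0.0003  0.0002 -0.    ] 9.7083
60 [ 1.  -0.1 -1.2] [ 0.0003  0.0001 -0.0001] 10.0417
top expected box [299.3 252.6 313.3 271.4]
side 0.53 302 306 231 243
side expected box [291.5 209.2 307.1 245.2]
```

View pics/side_60.png

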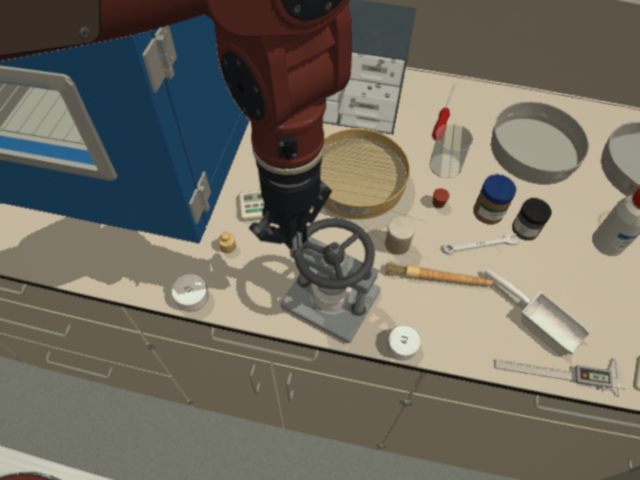

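View pics/top_60.png

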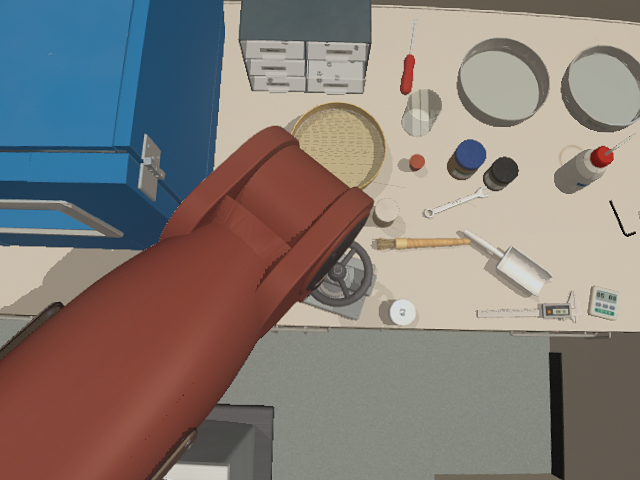

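Run:
```python
import cv2
im=cv2.imread("pics/side_60.png")[190:350,240:420];cv2.imwrite("pics/s60c.png",cv2.resize(im,None,fx=4,fy=3.7,interpolation=2))
```

```text
(no output)
```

View pics/s60c.png

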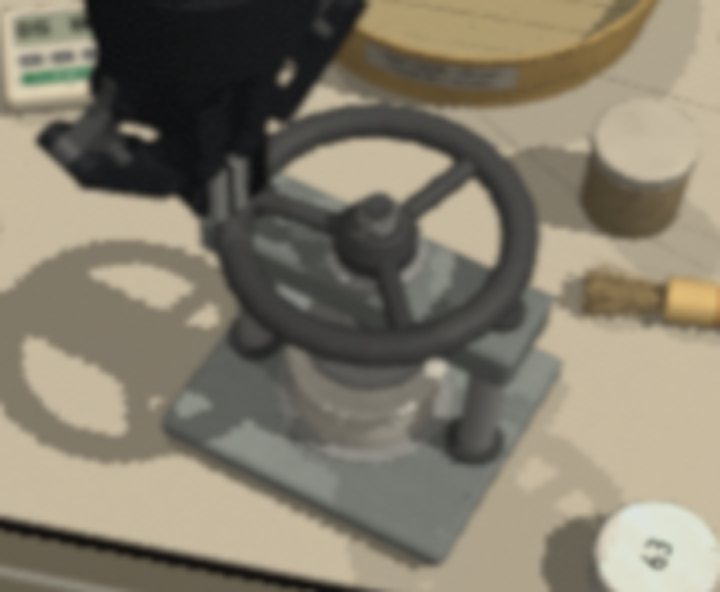

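The crop shows the spokes turned by about 60°, with the handle just past the fingers at crop (255,180). The push is working, so I'll carry on to 190° and check the joint torques on the way.

Run:
```python
from plant import arm
from h import *
for t in range(70,191,10):
    arm.move_linear(tool(np.radians(t)),q(YAW),feed=.06)
    print(t,np.array(arm.current_ft_force()).round(1),np.array(arm.current_joint_efforts()).round(1),(np.array(arm.current_tool_pos())-tool(np.radians(t))).round(4))
print(arm.current_clock())
for n,(c,r) in see(arm,"190").items():
    if r: 
        v,u=np.nonzero(r[0]["pixels"]);print(n,r[0]["p"],u.min(),u.max(),v.min(),v.max())
    phi=PHI0-np.radians(190);print(n,"expected box",box(proj(c,cyl(*(A+.055*np.array([np.cos(phi),np.sin(phi)]))))).round(1))
im=cv2.imread("pics/side_190.png")[170:350,230:430];cv2.imwrite("pics/s190c.png",cv2.resize(im,None,fx=3.5,fy=3.3,interpolation=2))
```

```text
70 [ 0.1 -0.5  0.8] [  0.2 -63.6  33.2   0.1   0.    0. ] [ 0.0004  0.0001 -0.    ]
80 [ 0.5  0.3 -0.6] [  0.2 -64.8  33.3   0.1   0.    0. ] [ 0.0004 -0.0001 -0.0001]
90 [-0.1  0.5  0.3] [  0.2 -66.2  33.4   0.1   0.    0. ] [ 0.0003 -0.0002 -0.    ]
100 [-0.4  0.1 -0.2] [  0.1 -67.5  33.6   0.1   0.    0. ] [ 0.0002 -0.0002 -0.    ]
110 [ 0.5 -0.9  0.8] [  0.  -68.8  33.7   0.1   0.    0. ] [ 0.0002 -0.0002 -0.    ]
120 [0.1 1.1 0.2] [ -0.3 -70.   33.9   0.   -0.1   0. ] [ 0.0003 -0.0001 -0.    ]
130 [-0.1  0.9 -0.2] [ -0.6 -71.3  33.9   0.1  -0.2   0. ] [ 0.0002 -0.0002  0.    ]
140 [ 0.4 -0.3  0.1] [ -0.1 -72.8  34.1   0.    0.   -0. ] [-0.0001 -0.0004 -0.    ]
150 [ 0.   0.7 -0.3] [ -0.2 -74.2  34.2   0.    0.   -0. ] [ 0.     -0.0005 -0.    ]
160 [ 0.4 -0.1 -0.3] [ -0.2 -75.3  34.2  -0.    0.   -0. ] [-0.     -0.0006  0.    ]
170 [-0.5  0.3 -0.4] [ -0.2 -76.1  34.3  -0.    0.   -0. ] [-0.0002 -0.0005 -0.    ]
180 [ 0.6 -0.4  0.7] [ -0.3 -76.6  34.3   0.    0.   -0. ] [-0.0002 -0.0004 -0.    ]
190 [-0.2 -0.9  0.3] [ -0.3 -77.   34.2   0.    0.   -0. ] [-0.0002 -0.0004 -0.    ]
14.6
top 0.63 361 369 245 255
top expected box [355.4 235.6 371.6 255.4]
side 0.8 358 374 206 239
side expected box [357.2 204.2 375.6 240.2]
```

View pics/s190c.png

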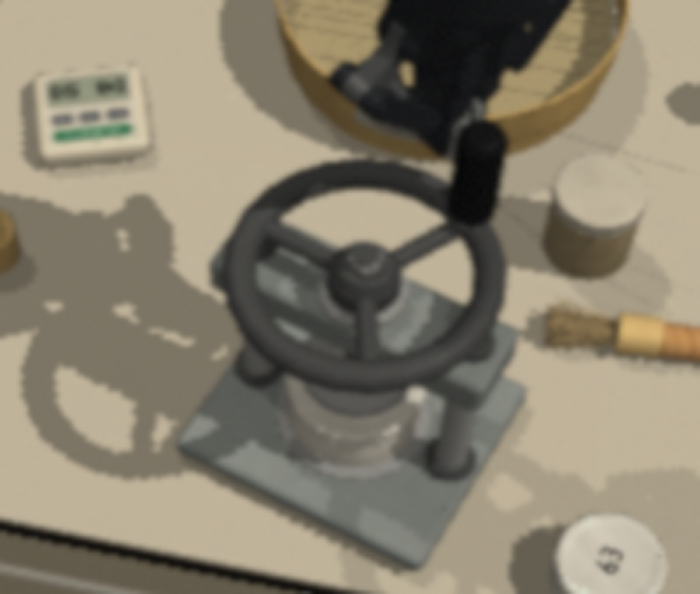

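The side view matches the 190° prediction: handle box 358–374 × 206–239 measured, 357–376 × 204–240 expected. I'll continue to 345° and measure again.

```bash
cat > meas.py <<'E'
from h import *
def report(arm,tag,turn):
    for n,(c,r) in see(arm,tag).items():
        phi=PHI0-np.radians(turn);print(n,"expected",box(proj(c,cyl(*(A+.055*np.array([np.cos(phi),np.sin(phi)]))))).round(1))
        for x in r[:2]:
            b=box(np.argwhere(x["pixels"])[:,::-1]);print(n,x["p"],b)
    im=cv2.imread(f"pics/side_{tag}.png")[170:350,230:430];cv2.imwrite(f"pics/s{tag}c.png",cv2.resize(im,None,fx=3.5,fy=3.3,interpolation=2))
E
python3 - <<'E'
from plant import arm
from meas import *
for t in [*range(200,341,10),345]:
    arm.move_linear(tool(np.radians(t)),q(YAW),feed=.06)
    e=(np.array(arm.current_tool_pos())-tool(np.radians(t)))
    if t%30==0:print(t,np.array(arm.current_ft_force()).round(1),np.array(arm.current_joint_efforts()).round(1),e.round(4))
print(arm.current_clock()); report(arm,"345",345)
E
```

```text
210 [-0.2  0.2  0. ] [ -0.3 -77.2  34.2  -0.1   0.   -0.1] [-0.0003 -0.0004  0.    ]
240 [ 0.2 -0.2 -0.3] [ -0.3 -76.3  34.   -0.1   0.   -0. ] [-0.0004 -0.0002  0.    ]
270 [-0.  -0.4 -0.2] [ -0.2 -72.8  33.6  -0.1  -0.   -0. ] [-0.0003  0.0002 -0.    ]
300 [-0.1 -0.6  0.7] [  0.1 -69.1  33.2  -0.    0.1  -0. ] [-0.0002  0.0001 -0.    ]
330 [ 1.2 -0.2 -0.1] [  0.1 -64.7  32.8  -0.   -0.    0. ] [ 0.      0.0005 -0.    ]
19.9667
top expected [319.2 288.6 333.1 305.3]
top 0.19 [397 307 414 325]
side expected [305.6 246.8 321.7 282.3]
side 0.6 [308 276 317 280]
```

View pics/s345c.png

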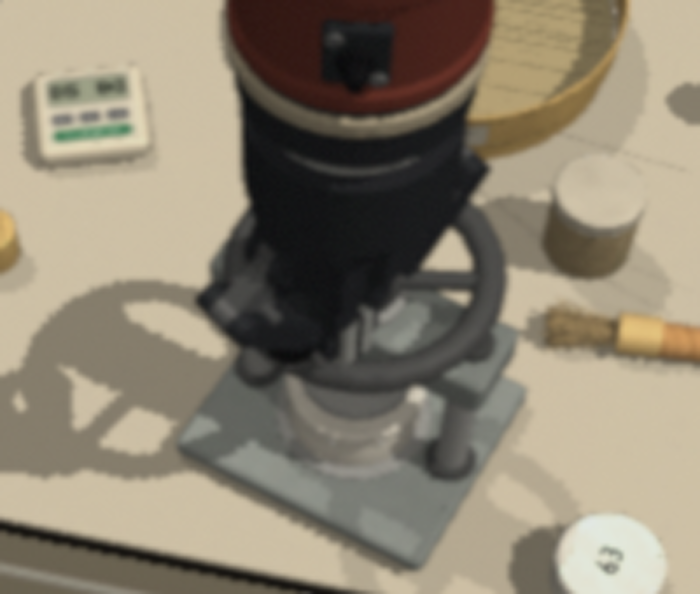

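The gripper hides most of the handle here, but the visible foot (308–317, 276–280) fits the 345° prediction. At the start I first touched the handle within 0.4 mm of the modelled position, so I'll push to 359.5°, back off, and compare against the first pictures.

Run:
```python
from plant import arm
from meas import *
import pickle
for t in [352,357,359.5]:
    arm.move_linear(tool(np.radians(t)),q(YAW),feed=.03)
print((np.array(arm.current_tool_pos())-tool(0)).round(4))
arm.pause(.3)
arm.move_linear(tool(0,.025),q(YAW),feed=.06)
p=tool(0,.025);p[2]=.30;arm.move_linear(p,q(YAW),feed=.15)
j=list(arm.current_joint_positions())
arm.move_joints([-.8,-.2,-.36,1.41,0,j[5]])
print(arm.current_clock(),arm.current_tool_pos())
report(arm,"end",360)
C,O=pickle.load(open("s0.pkl","rb"))
for n in C: print(n,"start box",box(np.argwhere(O[n,"crank_handle",0])[:,::-1]))
rows=[]
for n,s in(("top",(220,340,200,440)),("side",(200,320,200,440))):
    a=cv2.cvtColor(C[n]["img"],cv2.COLOR_RGB2BGR);b=cv2.imread(f"pics/{n}_end.png")
    rows.append(np.hstack([x[s[0]:s[1],s[2]:s[3]] for x in(a,b)]))
cv2.imwrite("pics/cmp.png",cv2.resize(np.vstack(rows),(800,400),interpolation=2))
```

```text
[-0.     -0.0004  0.    ]
23.9667 [ 0.25434543 -0.15729615  0.35171289]
top expected [311.6 284.  325.4 301. ]
top 0.64 [224 239 239 254]
top 0.53 [311 286 323 301]
side expected [297.9 240.8 313.9 276.5]
side 0.85 [299 243 313 275]
side start box [299 243 313 275]
top start box [311 286 323 301]
```

View pics/cmp.png

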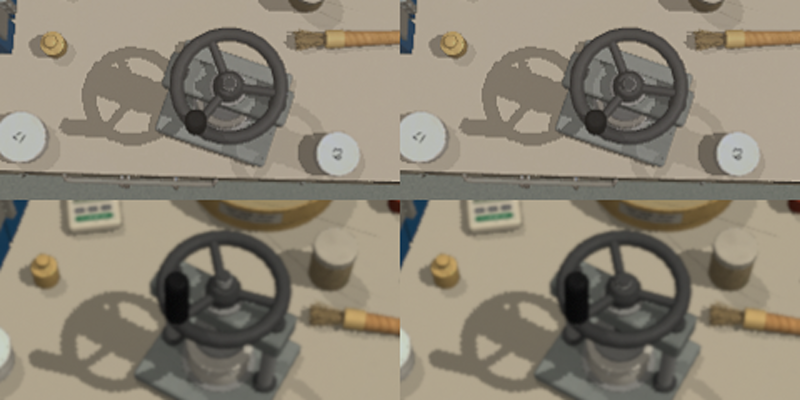

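View pics/side_end.png

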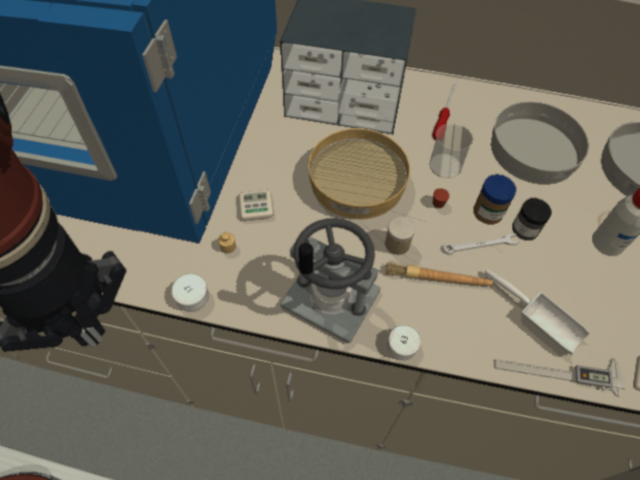

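The handle's outline box matches the start in both views: side 299–313 × 243–275, top 311–323 × 286–301. The tins, weight, jar, timer and brush look unmoved, and the arm is well clear. Handing in.

Run:
```python
from plant import arm
arm.finish_job(); print(arm.current_clock())
```

```text
the job is handed in; nothing more can be done
the job is handed in; nothing more can be done
```

I pushed the hand wheel clockwise through one full turn with the closed fingertips against the side of the handle, then backed the arm clear and handed the job in. The robot's clock read about 24 s when the arm was clear.

**Checks that agreed:**
- **Handle position:** its outline box after the turn matches the start to the pixel in both cameras. At 190° the side view also matched the predicted position to about 2 px.
- **Full turn:** the handle was seen following the push at 60°, 190° and 345°, so it went all the way round.
- **Loose things:** by eye, all six look unmoved in the last side picture. I did not measure them.

**Checks that were weak or disagreed:**
- **Contact force:** the force readings between pushes were within noise, about 1 N. Contact is therefore shown by the handle following the fingers, not by a measured force.
- **Handle detection:** the top camera did not find the handle at 60°. At 345° its only hit, at low confidence, was in the wrong place. In the last top picture the network's best hit was something else, and the handle came second.
- **Axis estimate:** the two cameras' estimates of the wheel axis differed by about 3 mm, and the handle radius came out at 56 mm against the stated 55 mm.

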